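Roll the inlay strips of a drawer front down flush

ROBOT

A 6-joint arm with a two-finger parallel gripper is mounted at the origin on a cart in front of the work surface, level with it; the furniture and walls round the work are solid. World frame = base frame: x ahead of the robot, y to its left, z up, the work surface at z = 0. Lengths are in m, angles in rad, forces in N, time in s.
With the tool pointing down it reaches from about 0.225 to 0.725 m from the base axis. Payload 3.1 kg.
Tool frame: the origin (TCP) lies between the finger pads; the fingertips stand 19 mm ahead of it and the grasp point (between the pads) is the TCP; z points along the fingers, y is the line along which they close (so a half turn about z gives the same grasp; the last joint's range is limited). The gripper opens to 85 mm and grips with 20 to 120 N. Pads are 22 mm wide; open, the fingers measure 114 mm over their backs; the gripper's body (76 mm by 85 mm) begins 54 mm behind the grasp point. The pads swing forward as they close: fully open they stand 13 mm farther back than shut.
Start: joints at [1.129, 0.048, 0.099, 1.622, 0, 1.443], TCP at [0.162, 0.499, 0.25] pointing down, gripper open.
Joint ranges: [-2.91, 2.91], [-0.99, 1.94], [-1.21, 1.42], [-2.12, 2.29], [-1.49, 1.47], [-3.14, 3.14]. Speed limits (rad/s): [2.79, 2.79, 3.14, 3.14, 3.14, 3.14].

INTERFACE

Orientations are given as a unit quaternion [w, x, y, z].
In Python, from cell import r, planner, eyes, read_t, read_qpos, read_joint_vel, read_joint_torque, read_tcp_pos, read_tool_rot, read_contact_force, read_ft_torque, read_width, read_grip_force gives the robot as it stands. Calls block until the motion is done:
- r.reach(position, orientation): joint-space move of the TCP to a pose.
- r.move_straight(position, speed=0.15, attitude=None, guard=None): straight line of the TCP; attitude=None keeps the orientation; speed is the mean speed in m/s. With guard (N) it stops when the force on the tool has changed by that much, and returns True; else False.
- r.set_joints(angles): joint-space move.
- r.gripper_to(opening, f_grip=None): opening from 0.0 (shut) to 1.0 (fully open); f_grip is the grip in N (None keeps the last); returns when the fingers have stopped.
- r.hold(seconds).
- planner.inverse_kinematics(position, orientation): joint angles nearest the present ones, or None.
- eyes.camera(name): name is "side" or "top" or "wrist"; returns the picture (420x560x3 uint8, red, green, blue); there is no depth.
- eyes.get_calibration(name): a dict with "vfov" (degrees; the focal length in pixels is half the picture's height over the tangent of half this angle, whatever the lens; pixels are square), "cx", "cy" (the principal point, pixels), "dist" ([k1, k2, p1, p2, k3] as OpenCV has them; the pictures are not rectified), "extrinsics" (4x4, takes a point from camera to world coordinates). Camera axes: x right, y up, looking along -z (the intrinsics and any distortion apply to the point x, -y, -z); pixel columns grow to the right and rows downward; lengths in m; the calibration is good to about 2 mm. A picture is of the moment at which its call begins: read the wrist's pose just before it. get_calibration takes no time and is no camera call; for the wrist camera it gives the pose at the moment of the call.
A pose or a line that the arm cannot do raises r.PlanningError and nothing moves.
- r.finish_job(): hands the job in; it is judged then, once.
Readings, each from a call of its own:
- read_t(): time.
- read_qpos(): joint angles.
- read_joint_vel(): joint speeds.
- read_joint_torque(): joint torques, N m.
- read_tcp_pos(): TCP position.
- read_tool_rot(): TCP orientation.
- read_contact_force(): force on the tool from outside, world axes, zero at the start.
- read_ft_torque(): the same for the moment, N m.
- read_width(): opening from 0.0 (shut) to 1.0 (fully open).
- read_grip_force(): force on a finger pad.
Only numpy, scipy, OpenCV 4.12 (cv2) and the standard library are available. Lean on these libraries where they do the work, as an engineer would, in place of code of your own. Each camera call takes 0.05 s, during which the arm holds its last target. There are 200 camera calls.

TASK

The five inlay strips of the drawer front still stand proud on their mounting tape. Take the laminate roller from its wooden rest, set it on the strip at one end and roll across to the other end with steady pressure of about 20 N (under 12 N the tape does not bond, over 35 N the strips dent) until all five lie flush with the frame; then hang the roller back upright in its rest. Press only with the roller, and leave the other things on the bench where they are.

Things in the scene. Friction and masses are not known exactly. Their poses are not given: they have to be found in the camera images.
- front_face (a point): Middle of the face of the drawer front, level with the top of its light wood frame (25 mm above the bench). The front measures 192 (x) x 280 (y) x 22 mm, lies face up on a dark 3 mm mat and does not move. y runs along the long side, across the row of strips; z is up.
- strip_1 (a joint): Inlay strip 1, wood, 100 (x) x 36 (y) x 6 mm, centred at y = -76 mm from front_face. Value in m: 0 = stands 4.5 mm proud of the frame, 0.0045 = fully home, flush. The tape gives way at about 8 N and stays where it is pushed; a strip that is home yields like a stiff pad, 10 to 20 N per mm.
- strip_2 (a joint): Inlay strip 2, as strip 1, centred at y = -38 mm from front_face.
- strip_3 (a joint): Inlay strip 3, the middle one, as strip 1, centred at y = 0.
- strip_4 (a joint): Inlay strip 4, as strip 1, centred at y = +38 mm from front_face.
- strip_5 (a joint): Inlay strip 5, as strip 1, centred at y = +76 mm from front_face.
- roller_grip (a point): Centre of the laminate roller's upright wooden palm grip, 84 (x) x 28 (y, between the fingers) x 48 mm high (z). The grip stands on a steel flange 24 mm below this point. The wheel's lowest point lies straight below, 84 to 100 mm under this point: the fork's stem is clamped somewhere in that 16 mm range, which changes from day to day and cannot be read off.
- wheel (a joint): Turning angle of the roller's wheel on its axle (rad, 0 at the start, turns freely without end).
- roller: The same roller, 0.45 kg; origin in the middle of the underside of its flange (44 along x, 92 along y, 6 mm thick), z up. Below it hang the fork, 62 mm wide (y), and a rubber wheel, 44 mm diameter, 52 mm wide, axle along y, so it rolls along x. The stem does not slip when pressed.
- rest_seat (a point): Where roller_grip is when the roller is seated in its rest: over the rest's middle, 30 mm above the cheeks' tops; axes as the seated roller's. The flange lies on the two cheeks, between 4 mm high lips that leave it 4 mm play along x either way; the wheel and fork hang between the cheeks.
- front: The same drawer front; origin on the bench under its middle, same axes. Frame members 44 mm wide surround a recess of 104 (x) x 192 mm (y) that holds the five strips.
- sanding_block: Loose cork sanding block, 68 x 110 x 30 mm, beyond the drawer front; a bystander.
- tape_measure: Loose yellow tape measure, 38 x 87 x 73 mm, at the left; a bystander.
- pencil: Loose green pencil, 136 mm long, 7 mm thick, at the near right; a bystander.
- rest: The rest, fixed; origin on the bench under its middle. Plywood base 80 (x) x 116 mm (y), two upright cheeks 64 (x) x 16 mm (y) at y = +-43 mm (70 mm apart inside), tops 86 mm above the bench.
Mind the look-alikes: they are no part of the job. What is shaped like the roller but green is not meant.

How it is judged:
By the outcome, as a careful person would: the job done as asked, in the order asked, and still so for the second after the job is handed in, with the robot touching nothing.
It also fails if it takes over 61 s, if anything falls off the work surface, if the arm or the gripper's body presses on something with over 40 N, if the wrist force passes 120 N, or if a joint passes its speed limit or range.

## Working session

There is one attempt and no reset: what is moved stays moved. The work goes in short steps, each a Python script; the robot and the scene stay as the last script left them, time stands still between calls to the robot, and variables do not carry over. Pictures are saved under pics/ and viewed, at most 10 in all, crops included, and the job is handed in when it is done.

```bash
mkdir -p pics; ls
python3 - <<'E'
from cell import *
import cv2
for n in ("top","side"):
    im=eyes.camera(n); cv2.imwrite(f"pics/{n}0.png",cv2.cvtColor(im,cv2.COLOR_RGB2BGR)); c=eyes.get_calibration(n); print(n,c)
print(read_t(),read_tool_rot(),read_contact_force())
E
```

```text
pics
top {'vfov': 54.488207054022624, 'cx': 274.33731617889265, 'cy': 201.92310423729927, 'dist': array([-0.07768042,  0.        ,  0.        ,  0.        ,  0.        ]), 'extrinsics': array([[ 1.63838428e-03,  9.89532344e-01, -1.44301958e-01,
         4.42881676e-01],
       [-9.99970547e-01,  5.39202916e-04, -7.65601046e-03,
         1.95418358e-01],
       [-7.49806194e-03,  1.44310251e-01,  9.89504083e-01,
         1.30859464e+00],
       [ 0.00000000e+00,  0.00000000e+00,  0.00000000e+00,
         1.00000000e+00]])}
side {'vfov': 56.26105727283481, 'cx': 272.6275332163166, 'cy': 209.45859369229626, 'dist': array([-0.06636986,  0.        ,  0.        ,  0.        ,  0.        ]), 'extrinsics': array([[ 0.94210331,  0.12240769, -0.31218218,  0.2940372 ],
       [-0.33525295,  0.32483987, -0.88435543, -0.66698905],
       [-0.00684269,  0.93781417,  0.34707025,  0.45784248],
       [ 0.        ,  0.        ,  0.        ,  1.        ]])}
0.1 [-2.96823999e-04  1.56245797e-01  9.87717621e-01 -1.03109957e-03] [ 1.12047717  0.62147779 -0.84613986]
```

View pics/top0.png

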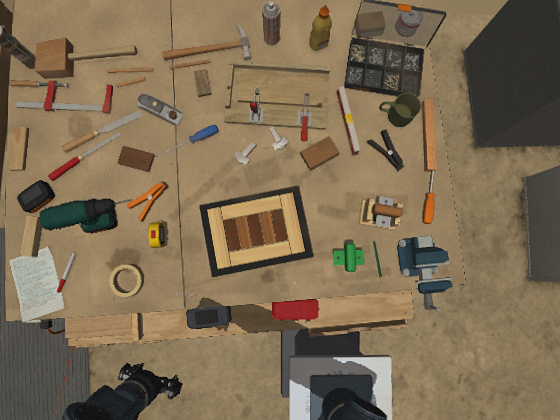

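View pics/side0.png

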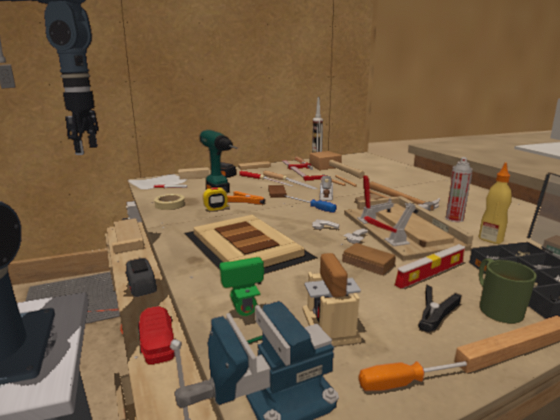

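The top view shows the drawer front at about (256,230) with strips in a row left to right. There are two roller candidates:
- (383,211): wooden grip, sitting in a plywood rest.
- (348,256): green look-alike.

The wooden one fits the description. I'll confirm in enlarged crops.

Run:
```python
import cv2,numpy as np
t=cv2.imread("pics/top0.png"); s=cv2.imread("pics/side0.png")
a=cv2.resize(t[180:280,330:430],(400,400),interpolation=cv2.INTER_CUBIC)
b=cv2.resize(s[240:350,280:390],(400,400),interpolation=cv2.INTER_CUBIC)
cv2.imwrite("pics/c1.png",np.hstack([a,b]))
cv2.imwrite("pics/c2.png",cv2.resize(t[180:280,190:320],(780,600),interpolation=cv2.INTER_CUBIC))
```

```text
(no output)
```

View pics/c1.png

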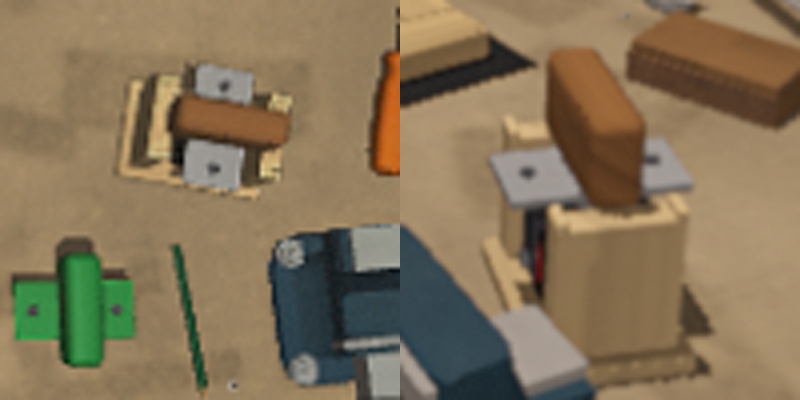

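View pics/c2.png

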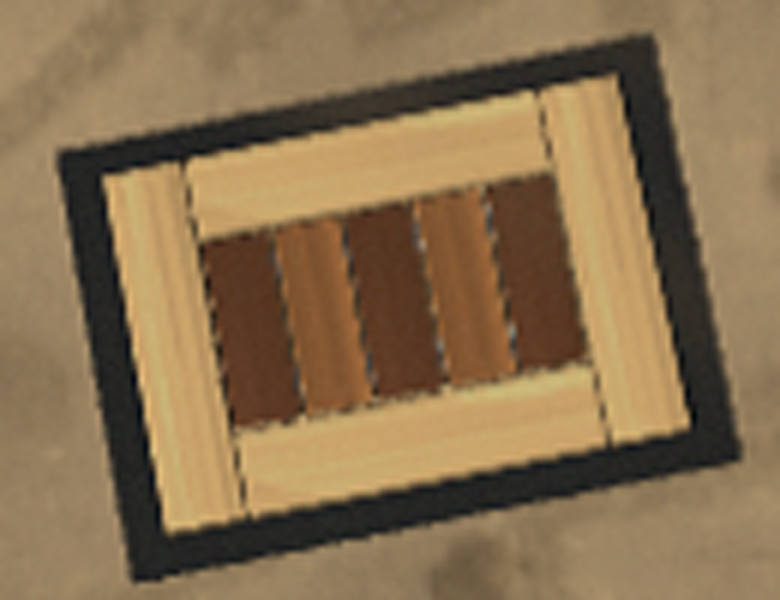

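The wooden-gripped roller with a steel flange, sitting in the plywood rest (crop (230,120), full image about (387,210)), is the one meant. The green one at (348,257) stands on the bench and isn't. Frame corners in the crop are (103,177), (618,75), (690,432) and (165,533).

```bash
cat > h.py <<'E'
from cell import *
import cv2,numpy as np
def ray(cal,pts,z):
    f=210/np.tan(np.radians(cal["vfov"]/2)); K=np.array([[f,0,cal["cx"]],[0,f,cal["cy"]],[0,0,1.]])
    u=cv2.undistortPoints(np.array(pts,float).reshape(-1,1,2),K,np.array(cal["dist"])).reshape(-1,2)
    E=np.array(cal["extrinsics"]); d=np.c_[u[:,0],-u[:,1],-np.ones(len(u))]@E[:3,:3].T; o=E[:3,3]
    return o+d*((z-o[2])/d[:,2])[:,None]
def quat(th):  # tool down, tool y axis at world angle th
    # rotation by pi about axis (cos a, sin a): y-> angle 2a-90deg
    a=(th+np.pi/2)/2; return np.array([0,np.cos(a),np.sin(a),0])
def pic(n,name):
    cal=eyes.get_calibration(n); im=eyes.camera(n); cv2.imwrite(f"pics/{name}.png",cv2.cvtColor(im,cv2.COLOR_RGB2BGR)); return cal
E
python3 - <<'E'
from h import *
c=eyes.get_calibration("top")
P=lambda p,s,o,z: ray(c,(np.array(p,float)+.5)/s-.5+o,z)
F=P([(103,177),(618,75),(690,432),(165,533)],6,(190,180),.025)
print(F.round(4)); print("front",F.mean(0), np.linalg.norm(F-np.roll(F,-1,0),axis=1))
for i,j in((1,0),(2,3)): d=F[j]-F[i]; print("y dir deg",np.degrees(np.arctan2(d[1],d[0])))
L=P([(195,66),(253,72),(240,190),(183,183)],4,(330,180),.092)
print("flange",L.mean(0),np.linalg.norm(L-np.roll(L,-1,0),axis=1))
for i,j in((3,0),(2,1)): d=L[j]-L[i]; print("rollery deg",np.degrees(np.arctan2(d[1],d[0])))
G=P([(176,94),(290,110),(288,147),(172,136)],4,(330,180),.135)
print("grip",G.mean(0),np.linalg.norm(G-np.roll(G,-1,0),axis=1))
for i,j in((1,0),(2,3)): d=G[j]-G[i]; print("gripx deg",np.degrees(np.arctan2(d[1],d[0])))
p=np.array([L.mean(0)[0],L.mean(0)[1],.26])
for th in (-10,170):
    for pp in (p,p-[0,0,.14],F.mean(0)+[0,0,.1]): print(th,planner.inverse_kinematics(pp,quat(np.radians(th))))
cw=eyes.get_calibration("wrist");print(cw, read_tcp_pos())
E
```

```text
[[0.6069 0.4205 0.025 ]
 [0.6618 0.1472 0.025 ]
 [0.4731 0.1105 0.025 ]
 [0.4202 0.3837 0.025 ]]
front [0.54053343 0.26545525 0.025     ] [0.27877008 0.19224601 0.2783038  0.19025854]
y dir deg 101.361901674671
y dir deg 100.95321208994964
flange [ 0.59133702 -0.12617318  0.092     ] [0.04445078 0.09060409 0.04329076 0.08966652]
rollery deg -7.774853311474143
rollery deg -8.495283739323282
grip [ 0.59028283 -0.12506091  0.135     ] [0.08435281 0.0272696  0.08522627 0.03105504]
gripx deg 81.98909226286656
gripx deg 84.55027534487928
-10 [-0.3210869   0.26464914  0.36129563  1.66744282  0.          1.42424235]
-10 [-0.3210869   0.26384258  0.08187207  1.38882581  0.          1.42424235]
-10 [0.34517847 0.25577922 0.08220079 1.3972179  0.         2.09050772]
170 [-0.3210869   0.26464914  0.36129563  1.66744282  0.         -1.71735031]
170 [-0.3210869   0.26384258  0.08187207  1.38882581  0.         -1.71735031]
170 [ 0.34517847  0.25577922  0.08220079  1.3972179   0.         -1.05108493]
{'vfov': 62.70882122965973, 'cx': 276.32767269881464, 'cy': 208.7296131589768, 'dist': array([0.02218367, 0.        , 0.        , 0.        , 0.        ]), 'extrinsics': array([[ 0.30930305, -0.90681854, -0.28637696,  0.08806824],
       [ 0.9509612 ,  0.29427791,  0.09525394,  0.52415507],
       [-0.00210362, -0.30179571,  0.9533703 ,  0.37278716],
       [ 0.        ,  0.        ,  0.        ,  1.        ]])} [0.16184558 0.49889731 0.24921025]
```

Run:
```python
from h import *
r.reach([.590,-.1255,.25],quat(np.radians(-7.5)))
c=pic("wrist","w1"); np.save("w1.npy",c["extrinsics"]); print(read_t(),read_contact_force(),read_tcp_pos())
```

```text
2.825 [-0.63736508 -0.08726234 -0.31740676] [ 0.59016287 -0.12446611  0.25015311]
```

View pics/w1.png

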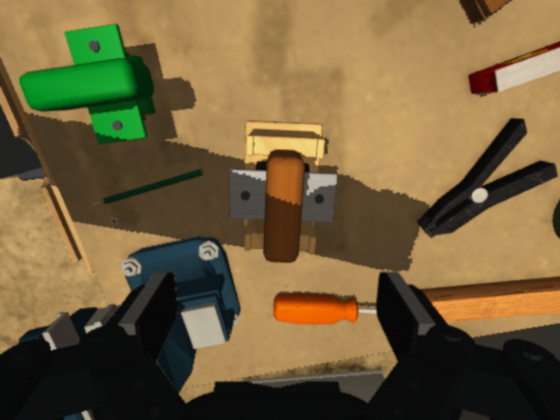

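The wrist view shows the roller's flange corners at (230,169), (337,173), (334,222) and (231,218), with the grip running from (285,152) to (282,260).

Run:
```python
from h import *
c=eyes.get_calibration("wrist"); 
L=ray(c,[(230,169),(337,173),(334,222),(231,218)],.092)
print("flange",L.mean(0),np.linalg.norm(L-np.roll(L,-1,0),axis=1))
d=L[1]-L[0];e=L[2]-L[3];print(np.degrees(np.arctan2([d[1],e[1]],[d[0],e[0]])))
A=ray(c,[(285,152),(282.5,260)],.138);print(A)
d=A[0]-A[1];print("gripx",np.degrees(np.arctan2(d[1],d[0])),A.mean(0))
```

```text
flange [ 0.59528675 -0.12472828  0.092     ] [0.08868891 0.04317439 0.08930555 0.04289705]
[-9.60609868 -9.77460449]
[[ 0.601243   -0.08120639  0.138     ]
 [ 0.58948311 -0.16142776  0.138     ]]
gripx 81.66024138623702 [ 0.59536305 -0.12131708  0.138     ]
```

Run:
```python
from h import *
q=quat(np.radians(-8.5))
r.gripper_to(1.0)
r.reach([.593,-.1245,.20],q)
print(r.move_straight([.593,-.1245,.1155],speed=.12,guard=8), read_tcp_pos(),read_t(),read_contact_force())
r.gripper_to(0.0,f_grip=100)
print(read_width()*85,read_grip_force(),read_contact_force(),read_ft_torque(),read_tcp_pos(),read_t())
np.save("seat.npy",np.r_[read_tcp_pos(),read_tool_rot()])
```

```text
False [ 0.59384583 -0.12479603  0.11693455] 4.2083 [ 0.05270569 -0.00920421  0.59443399]
26.91099411269201 98.57560157775879 [1.33280047 0.14355384 3.11454468] [ 0.03502514 -0.16645518 -0.01989552] [ 0.59380962 -0.12467618  0.1164006 ] 4.775
```

```bash
cat >> h.py <<'E'
FC=np.array([.5425,.2655]); YD=np.array([np.cos(np.radians(101.2)),np.sin(np.radians(101.2))]); QF=quat(np.radians(11.2))
def at(s,z): return [*(FC+s*YD),z]
E
python3 - <<'E'
from h import *
s=np.load("seat.npy")
r.move_straight([.593,-.1245,.235],speed=.12)
print("lifted",read_contact_force(),read_width()*85)
r.move_straight(at(-.078,.2),speed=.25,attitude=QF)
r.hold(.3); print(read_t(),read_contact_force(),read_ft_torque(),read_tcp_pos())
r.move_straight(at(-.078,.137),speed=.12); r.hold(.2)
F0=np.mean([read_contact_force() for _ in range(3)],0); np.save("F0.npy",F0); print(F0,read_tcp_pos())
pic("side","s1")
print(r.move_straight(at(-.078,.108),speed=.012,guard=5)); print(read_tcp_pos(),read_contact_force()-F0,read_t())
E
python3 -c "
import cv2;s=cv2.imread('pics/s1.png');cv2.imwrite('pics/s1c.png',cv2.resize(s[120:300,150:390],(800,600)))"
```

```text
lifted [-0.12058577 -0.73372855 -5.80506391] 26.80203407359328
7.6417 [ 0.15886724 -1.48002145 -5.20822996] [-0.00435437 -0.010806    0.03709145] [0.5579062  0.18823061 0.20012013]
[ 0.09600311  0.36509399 -5.0692278 ] [0.55862216 0.18919323 0.1386018 ]
True
[0.55767735 0.18896908 0.1301432 ] [ 1.24294057 -0.38837829  9.2636139 ] 9.5083
```

View pics/s1c.png

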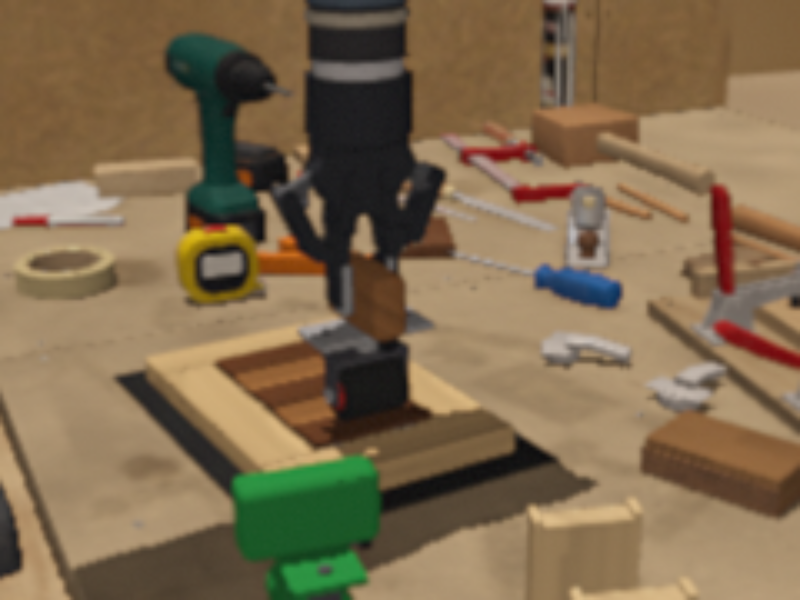

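The roller is gripped upright with its wheel over strip 1, and the wheel touched at TCP z of about 0.130. Next I press in force-controlled steps.

```bash
cat >> h.py <<'E'
F0=np.load("F0.npy") if __import__("os").path.exists("F0.npy") else None
def fz(n=4):
    v=[]
    for _ in range(n): v.append(read_contact_force()[2]-F0[2]); r.hold(.01)
    return float(np.mean(v))
E
python3 - <<'E'
from h import *
z=.1300
for i in range(30):
    f=fz(); print(round(z*1e3,2),round(f,1),round(read_tcp_pos()[2]*1e3,1))
    if f>19: break
    z-=np.clip((21-f)/14e3,.0002,.0007)
    r.move_straight(at(-.078,z),speed=.01)
np.save("z.npy",z); print(read_t(),read_contact_force()-F0,read_ft_torque())
E
```

```text
130.0 8.2 130.0
129.3 7.6 129.6
128.6 7.8 128.7
127.9 7.5 128.0
127.2 7.5 127.2
126.5 6.8 126.5
125.8 10.4 126.5
125.1 13.3 126.4
124.55 14.2 126.4
124.06 15.4 126.4
123.66 16.6 126.3
123.35 17.9 126.4
123.13 18.5 126.4
122.93 18.8 126.3
122.73 19.6 126.3
13.7 [-0.85184501 -0.604889   19.46814822] [-0.14217094  0.19126636 -0.02950769]
```

```bash
cat > roll.py <<'E'
from h import *
def roll(a,b,z,step=.005,tgt=21):
    for s in np.linspace(a,b,int(abs(b-a)/step)+1)[1:]:
        r.move_straight(at(s,z),speed=.025)
        F=np.mean([read_contact_force()-F0 for _ in range(3)],0); f=F[2]
        p=read_tcp_pos(); print(round(s*1e3),round(z*1e3,2),F.round(1),round(((p[:2]-FC)@YD)*1e3,1),round(p[2]*1e3,1))
        if f>31 or f<10: r.move_straight(at(s,z-np.clip((tgt-f)/4e3,-.003,.001)),speed=.03)
        z-=np.clip((tgt-f)/4e3,-.003,.001)*.7
    return z
E
python3 - <<'E'
from roll import *
z=roll(-.078,-.028,float(np.load("z.npy")))
np.save("z.npy",z); print(read_t(),fz(),read_width()*85)
E
```

```text
-73 122.73 [-1.  -0.1 18.7] -72.7 126.3
-68 122.32 [-0.9  0.3 20.5] -67.7 126.3
-63 122.22 [-1.3 -1.4 21.6] -63.4 126.3
-58 122.33 [ 0.2 -5.2 21.3] -60.1 126.3
-53 122.38 [ 0.3 -0.8 20.2] -53.3 126.2
-48 122.23 [-0.6  0.9 20.6] -47.8 126.3
-43 122.16 [-0.7 -0.7 20.9] -42.7 126.3
-38 122.14 [-1.2  0.4 20.6] -37.7 126.3
-33 122.08 [-0.6 -0.1 20.5] -32.6 126.3
-28 121.99 [-0.9 -0.2 20.7] -27.6 126.3
17.2 21.04190178598693 26.836875736977476
```

Very steady, so I'll carry on to the far end, then lift and take a picture.

Run:
```python
from roll import *
z=roll(-.028,.080,float(np.load("z.npy")))
print(read_t(),fz(),read_width()*85)
r.move_straight(at(.080,.22),speed=.12)
print(read_t(),read_contact_force()-F0)
r.move_straight([.593,-.1245,.235],speed=.25,attitude=np.load("seat.npy")[3:] if 0 else quat(np.radians(-8.5)))
r.hold(.2)
print(read_t(),read_tcp_pos(),read_width()*85)
pic("top","t2");pic("side","s2")
t=cv2.imread("pics/t2.png");s=cv2.imread("pics/s2.png")
cv2.imwrite("pics/c3.png",np.vstack([np.hstack([cv2.resize(t[185:275,195:315],(400,300)),cv2.resize(s[205:280,180:320],(400,300))]),np.hstack([cv2.resize(t[150:270,330:450],(400,300)),cv2.resize(s[180:360,260:420],(400,300))])]))
```

```text
-23 121.95 [-0.5 -4.1 21. ] -24.8 126.3
-18 121.95 [-0.3 -3.1 21.1] -19.2 126.3
-13 121.97 [ 0.6 -1.2 20.3] -12.5 126.2
-7 121.85 [-0.2 -0.  21.9] -7.1 126.3
-2 122.01 [ 0.3  0.9 20.3] -1.9 126.3
3 121.9 [ 1.  -0.7 20.4] 3.3 126.3
8 121.79 [ 0.3  0.4 21.2] 8.5 126.3
13 121.83 [ 0.2 -2.1 21.4] 12.6 126.3
18 121.91 [ 1.5 -4.3 21.6] 16.3 126.3
23 122.01 [ 0.4 -0.  20.7] 23.3 126.2
29 121.96 [ 0.6  0.5 19.9] 28.9 126.3
34 121.78 [ 0.5 -0.5 19.8] 34.2 126.3
39 121.58 [ 0.9  0.2 20.6] 39.4 126.3
44 121.51 [-0.6  0.  21. ] 44.6 126.3
49 121.5 [-0.2  0.2 21. ] 49.6 126.3
54 121.5 [ 1.8 -5.  21.4] 52.5 126.3
59 121.57 [ 0.7 -1.6 21.6] 58.6 126.3
65 121.68 [ 2.2 -0.2 20.4] 64.9 126.2
70 121.57 [ 0.6 -0.2 20.6] 70.2 126.3
75 121.49 [ 0.4  0.3 20.5] 75.4 126.4
80 121.41 [ 2.1 -0.2 19.9] 80.6 126.3
24.7583 20.911691666734335 26.75104520561222
25.7667 [ 0.36843174 -0.51631759 -0.14044905]
28.0083 [ 0.59303885 -0.12369983  0.23505184] 26.818504557541452
```

View pics/c3.png

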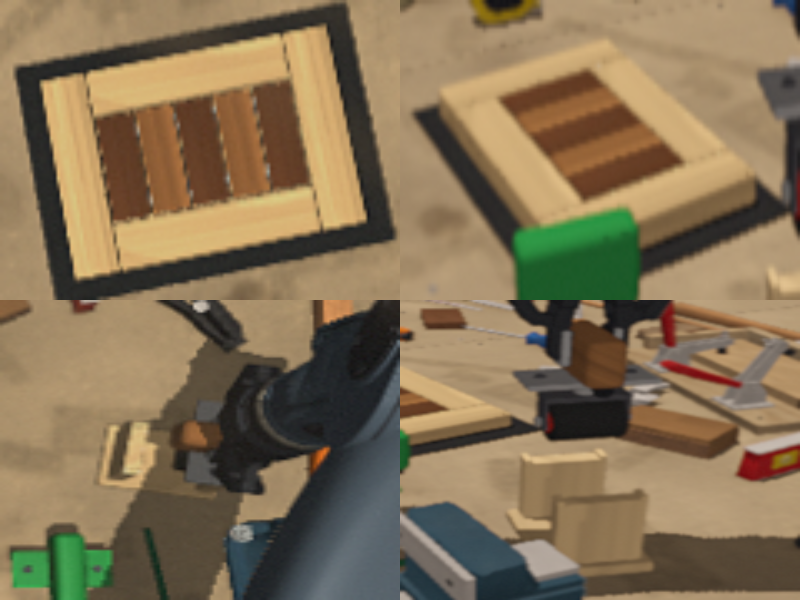

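The strips lie flush in both views and the roller is upright above its rest. Now I lower it to the recorded seat pose.

Run:
```python
from h import *
q=quat(np.radians(-8.5))
g=r.move_straight([.593,-.1245,.128],speed=.08,guard=8); print(g,read_tcp_pos(),read_contact_force()-F0)
if not g:
    g=r.move_straight([.593,-.1245,.1135],speed=.012,guard=5)
    print(g,read_tcp_pos(),read_contact_force()-F0,read_ft_torque(),read_t())
pic("side","s3")
s=cv2.imread("pics/s3.png"); cv2.imwrite("pics/s3c.png",cv2.resize(s[220:360,270:400],(557,600)))
```

```text
False [ 0.59356051 -0.12470093  0.12893572] [ 0.48748821 -0.14217344 -0.16297941]
True [ 0.59286739 -0.12443926  0.11634186] [ 0.89354303 -0.5152887  10.74284485] [-0.06249707  0.07318726 -0.03274772] 30.5
```

View pics/s3c.png

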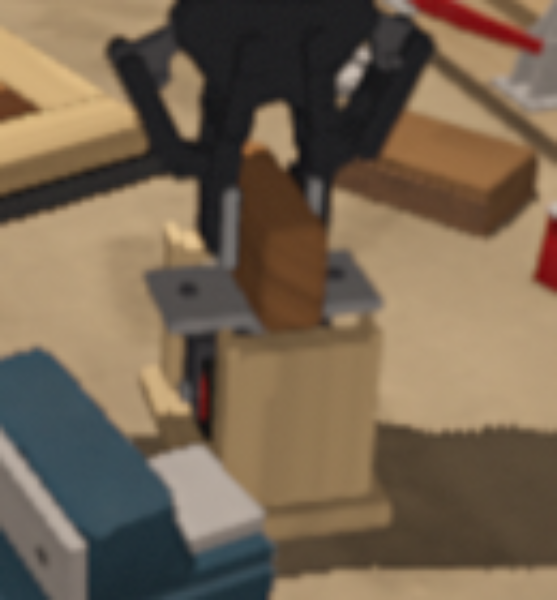

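The roller is seated at the same height as before (0.1163), and it looks as it did at the start. I'll release and retreat.

Run:
```python
from h import *
r.gripper_to(1.0); r.hold(.2)
p=read_tcp_pos()
r.move_straight([.593,-.1245,.25],speed=.12)
r.reach([.45,.05,.30],quat(np.radians(-8.5))); r.hold(.3)
print(read_t(),read_contact_force())
pic("side","s4");pic("top","t4")
s=cv2.imread("pics/s4.png");t=cv2.imread("pics/t4.png")
cv2.imwrite("pics/c4.png",np.hstack([cv2.resize(s[220:360,270:400],(400,430)),cv2.resize(t[170:280,330:430],(400,430))]))
```

```text
33.8583 [-0.19064503 -0.21307749  1.52949186]
```

View pics/c4.png

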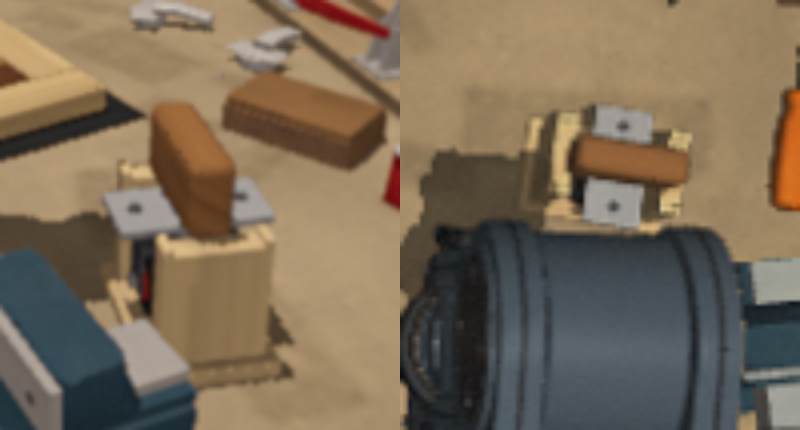

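The roller stands upright in its rest, exactly as at the start.

```bash
python3 -c "
from cell import *
print(r.finish_job())"
```

```text
the job is handed in; nothing more can be done
None
```

The job is handed in: I rolled all five strips in one pass at 19–22 N, they look flush in both camera views, the roller is back upright in its rest, and the last clock reading was about 34 s of the 61 s allowed.

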